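Sort left- and right-hand corner stops into the drop-front board

TASK

Fold the sorting board's front flap all the way down, then slide the left-hand corner stop into the blue bay and the right-hand one into the yellow bay, keeping them flat on the board and not lifting them. Then push the flap fully back up to close the board, with both stops lying inside. Leave the tape roll, the tin and the wooden spacers where they are.

Things in the scene. Friction and masses are not known exactly. Their poses are not given: they have to be found in the camera images.
- case: wooden sorting board, fixed. Origin at bench level under the middle of the flap's hinge line; x to its back (within 0.15 rad of world x), y left along the hinge, z up. Flat top 14 mm above the bench: open apron x -225..-67 mm (y -165..165), then the flap when down, then two bays x 0..135 mm, each 150 mm wide (y 5..155, -155..-5), open above. The stops start on the apron
- divider_front (a point): front upper end of the 10 mm thick divider between the bays, 40 mm above the bay floor; the divider runs only from board x 30 to 135 mm. The bays' side walls (y 155..165 mm either side, x 0..190) and back block (x 135..190) stand 50 mm above the floor
- flap (a joint): bottom-hinged plywood front of both bays, rad: 0 upright and shut, 1.57 folded down to the robot, inner face flush with the board's top. 65 mm high, 12 thick (board x -12..0 when shut), 380 wide, 25 mm beyond the board each side. Hinge 14 mm above the bench. Starts at 0..0.25. Stays put below about 0.3 rad, sinks open by itself slowly past about 0.7; lifting takes about 0.1 N m
- flap_edge (a point): middle of the flap's free edge on its inner face, 65 mm from the hinge axis
- peg_left (a point): on the axis of the left brass peg, 30 mm out from the flap. Peg 12 mm in diameter, 45 long, square to the flap's inner face, 50 mm from the hinge axis, 178 mm left of the board's middle, outside the bays: upright when the flap is down, pointing to the back beside the side wall when it is shut
- peg_right (a point): the same point of the right peg, 178 mm right of the board's middle
- stop_left: left-hand aluminium corner stop 90 x 70 x 22 mm, 0.2 kg: a bar with a square finger loop on its left at the rear (seen from above, plain end pointing away). Origin under the centre of the loop's 44 x 44 mm through hole; z up, x to the bar's plain end. Bar x -30..60, y -40..-22 mm; other loop walls 8 mm thick, outer faces x -30, x 30, y 30. Brass stud on top of the plain end
- stop_right: right-hand corner stop, the mirror image of the left-hand one, same colour: loop on the bar's right. Origin and axes alike; bar x -30..60, y 22..40 mm; loop's outer faces x -30, x 30, y -30. Both stops start flat on the apron, side by side in either order, their x within 0.7 rad of the board's x, origins 145..165 mm before the hinge line and 72..92 mm off the board's middle
- bay_left: blue bay, for the left-hand stop; on either side of the divider, drawn anew each time. Origin on its floor at its middle, 65 mm behind the hinge line, 80 mm off the board's middle; axes as the board's. Blue floor sheet, and on the back block a blue sign with a black picture of the left-hand stop
- bay_right: yellow bay, for the right-hand stop, on the other side of the divider; origin and axes alike. Yellow floor sheet, and on the back block a yellow sign with a black picture of the right-hand stop
- tape: bystander: tape roll lying flat, 96 mm across, 25 mm high; origin under its centre
- tin: bystander: tin 68 mm across, 75 mm high; origin under its centre
- spacers: bystander: three stacked wooden bars 120 x 45 x 45 mm; origin under its centre
Mind the look-alikes: they are no part of the job. What is shaped like the stop_left but black is not meant. What is shaped like the stop_right but green is not meant.

How it is judged:
On the way, in this order (a step that is already met when the one before it is completed fails the run):
1. the flap is folded down flat (value of joint flap above 1.47 rad), for 0.2 s.
2. each stop lies flat in its own bay while the flap is down (x of stop_left in the frame of bay_left between -0.05 and 0.05 m and y of stop_left in the frame of bay_left between -0.05 and 0.05 m and angle between each of stop_left, stop_right's own z axis and vertical below 0.1 rad and x of stop_right in the frame of bay_right between -0.05 and 0.05 m and y of stop_right in the frame of bay_right between -0.05 and 0.05 m and value of joint flap above 1.4 rad), for 0.2 s.
At the end, for the whole second after the job is handed in: the left-hand stop lies flat and at rest in the blue bay and the right-hand stop in the yellow bay (origins within 50 mm of the bay's middle in x and y, tilt below 0.1 rad), and the flap is closed (below 0.08 rad) (x of stop_left in the frame of bay_left between -0.05 and 0.05 m and y of stop_left in the frame of bay_left between -0.05 and 0.05 m and angle between each of stop_left, stop_right's own z axis and vertical below 0.1 rad and x of stop_right in the frame of bay_right between -0.05 and 0.05 m and y of stop_right in the frame of bay_right between -0.05 and 0.05 m and linear speed of each of stop_left, stop_right below 0.02 m/s and value of joint flap below 0.08 rad); the robot touches nothing.
It fails at once if the left-hand stop is lifted more than 15 mm off the board (z of stop_left in the frame of case above 0.029 m).
It fails at once if the right-hand stop is lifted more than 15 mm off the board (z of stop_right in the frame of case above 0.029 m).
It fails at once if the tape is moved more than 30 mm (distance of tape from where it was at the start of the episode above 0.03 m).
It fails at once if the tin is moved more than 30 mm (distance of tin from where it was at the start of the episode above 0.03 m).
It fails at once if the spacers is moved more than 30 mm (distance of spacers from where it was at the start of the episode above 0.03 m).
It also fails if it takes over 67 s, if anything falls off the work surface, if the arm or the gripper's body presses on something with over 40 N, if the wrist force passes 120 N, or if a joint passes its speed limit or range.

ROBOT

A 6-joint arm with a two-finger parallel gripper is mounted at the origin on the work surface. World frame = base frame: x ahead of the robot, y to its left, z up, the work surface at z = 0. Lengths are in m, angles in rad, forces in N, time in s.
With the tool pointing down it reaches from about 0.25 to 0.775 m from the base axis. Payload 4 kg.
Tool frame: the origin (TCP) lies between the finger pads; the fingertips stand 25 mm ahead of it and the grasp point (between the pads) lies 6 mm ahead of it (r.tip_reach is the distance from the TCP to the fingertips, in m); z points along the fingers, y is the direction in which the jaws open and shut (so a half turn about z gives the same grasp; the last joint's range is limited). The gripper opens to 85 mm and grips with 20 to 120 N. Pads are 22 mm wide; open, the fingers measure 114 mm over their backs; the gripper's body (76 mm by 85 mm) begins 54 mm behind the grasp point. The pads swing forward as they close: fully open they stand 13 mm farther back than shut.
Start: joints at [-1.347, 0.087, 1.371, -0, 1.684, -0.103], TCP at [0.177, -0.521, 0.256] pointing down, gripper open.
Joint ranges: [-3.1, 3.1], [-0.76, 2.03], [0.27, 2.55], [-1.08, 4.22], [0.17, 2.65], [-2.57, 2.57]. Speed limits (rad/s): [2.79, 2.79, 3.14, 3.14, 3.14, 3.14].

INTERFACE

Orientations are given as a unit quaternion [x, y, z, w].
In Python, from workcell import r, grab_frame, get_calibration gives the robot as it stands.
- The arm moves only by the tool apply_moves, never from a script. Its argument "moves" is a list of rows, each a list of 6 numbers: the shift along the tool's x, y, z as a fraction of full scale, then the turn, a rotation vector about the tool's x, y, z as a fraction of full scale. A call has 1 to 20 rows; each row shifts and turns the pose as measured when the row begins, along the tool's axes as they then stand; what a row does not reach is not made up. Full scale, the value 1, is 20 cm for a shift and 5 degrees for a turn. A row lasts 1/10 s, in which the tool goes at most 50 mm and 8.59 degrees, less where a joint would pass 70% of its speed; a pose out of reach is approached as far as the arm can. A call with a number of a shift or a turn outside -1 to 1 is refused whole. A call with a gripper value outside its range is refused whole. "claw" is the finger opening in mm, from 0 to 85.4, set as the call begins (left out, the last holds). The fingers move at their own pace and stop on an object; "grip_force" is the grip in N (left out, the last holds). Time passes only in rows, so rows that do not move let the fingers close. It gives the time, the measured TCP pose, the force and the opening at its end, in the units of the state.
- r.state(): the state, without advancing time (a new reading comes with each control period).
- grab_frame(name): name is "scene" or "top" or "wrist"; returns the picture (420x560x3 uint8, red, green, blue); there is no depth.
- get_calibration(name): a dict with "vfov" (degrees; the focal length in pixels is half the picture's height over the tangent of half this angle, whatever the lens; pixels are square), "cx", "cy" (the principal point, pixels), "R" (3x3) and "t" (3): a world point X has camera coordinates R X + t. Camera axes: x right, y down, z forward; pixel columns grow to the right and rows downward; lengths in m; the calibration is good to about 2 mm. A picture is of the moment at which its call begins: read the wrist's pose just before it. get_calibration takes no time and is no camera call; for the wrist camera it gives the pose at the moment of the call.
- r.finish_job(): hands the job in, once; it reports no verdict.
The state is a dict: "t": time; "joint_pos": joint angles; "joint_velocities": joint speeds; "effort": joint torques, N m; "tcp_pos": TCP position; "eef_rot": TCP orientation; "force": force on the tool from outside, world axes, zero at the start; "moment": the same for the moment, N m; "gripper_width": opening from 0.0 (shut) to 1.0 (fully open).
Only numpy, scipy, OpenCV 4.12 (cv2) and the standard library are available. Lean on these libraries where they do the work, as an engineer would, in place of code of your own. Each camera call takes 0.05 s, during which the arm holds its last target.

## Working session

There is one attempt and no reset: what is moved stays moved. The work goes in short steps, Python scripts to look and compute and a tool call to move; the robot and the scene stay as the last step left them, time stands still between calls to the robot, and variables do not carry over. Pictures are saved under pics/ and viewed, and the job is handed in when it is done.

Besides the shell and the picture viewer there is one more tool, called after "Call:" as name(argument=value, ...) on one line, values as JSON. apply_moves: Moves the arm, as the interface text tells. Shift numbers are shares of 20 cm and turn numbers shares of 5 degrees, none past 1 either way. Its arguments: {"type":"object","properties":{"moves":{"type":"array"},"claw":{"type":"number"},"grip_force":{"type":"number"}},"required":["moves"]}

```bash
ls; mkdir -p pics; python3 - <<'E'
from workcell import r, grab_frame, get_calibration
import cv2
for n in ["scene","top"]:
    im=grab_frame(n); cv2.imwrite(f"pics/{n}0.png",im[:,:,::-1])
    c=get_calibration(n); print(n,c)
print(r.state(), r.tip_reach)
E
```

```text
pics
scene {'vfov': 48.14075058911567, 'cx': 278.9927515088975, 'cy': 207.26926913365915, 'R': array([[-0.79257239,  0.60964948, -0.01251081],
       [ 0.45526851,  0.57797178, -0.6772586 ],
       [-0.40565946, -0.54247224, -0.73563868]]), 't': array([ 0.38448985, -0.1677923 ,  1.3516222 ])}
top {'vfov': 56.37218134507505, 'cx': 281.28029841616365, 'cy': 212.46294014918823, 'R': array([[ 0.02892082, -0.99929005,  0.02414511],
       [-0.99854278, -0.02998335, -0.04486995],
       [ 0.04556204, -0.02281225, -0.99870101]]), 't': array([-0.03764913,  0.46353633,  1.08412164])}
{'t': 0.1, 'joint_pos': array([-1.34709053e+00,  8.78868489e-02,  1.37215430e+00,  5.75865385e-06,
        1.68358668e+00, -1.03110338e-01]), 'joint_velocities': array([-4.89080107e-04, -3.96832857e-04, -4.38105962e-03, -1.41660215e-03,
       -4.81520512e-06,  2.26386357e-03]), 'effort': array([ 2.27842938e-03, -3.53014255e+01, -3.14218247e+01, -1.93663163e-05,
        7.92317209e-03,  3.56521660e-06]), 'tcp_pos': array([ 0.1764667 , -0.52048957,  0.25522701]), 'eef_rot': array([ 9.86678021e-01,  1.62682043e-01, -5.84649633e-05, -1.01591199e-03]), 'force': array([ 0.11930572, -0.37075455,  0.56200018]), 'moment': array([-0.00659217, -0.01058547, -0.02213628]), 'gripper_width': 1.005208725005118} 0.025
```

View pics/scene0.png

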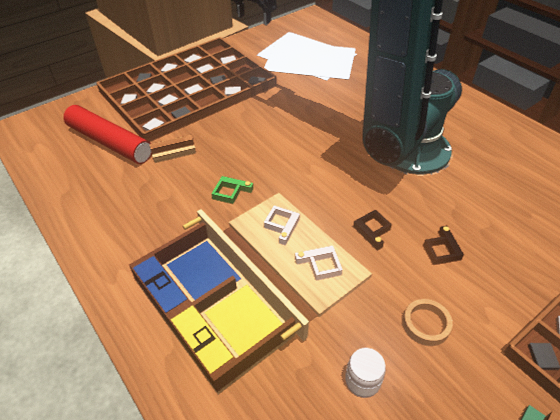

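View pics/top0.png

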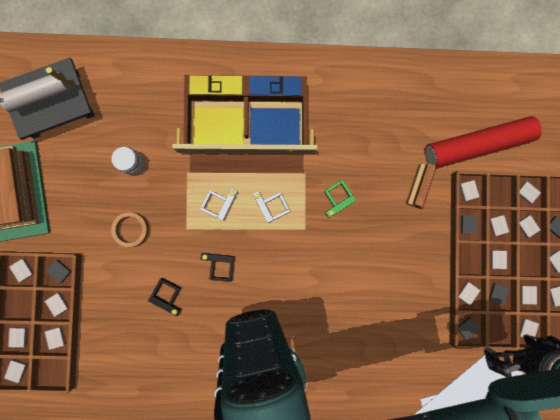

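```bash
cat > h.py <<'E'
from workcell import r, grab_frame, get_calibration
import cv2, numpy as np
from scipy.spatial.transform import Rotation as Ro
def cal(n):
    c=get_calibration(n); c['f']=210/np.tan(np.radians(c['vfov'])/2); return c
def p2w(c,px,z):
    R,t=c['R'],c['t']; d=R.T@np.array([(px[0]-c['cx'])/c['f'],(px[1]-c['cy'])/c['f'],1]); o=-R.T@t
    return o+d*(z-o[2])/d[2]
def w2p(c,X):
    q=c['R']@np.array(X)+c['t']; return c['f']*q[:2]/q[2]+[c['cx'],c['cy']]
def st():
    s=r.state(); print('t %.2f'%s['t'],'tcp',s['tcp_pos'].round(4),'rot',s['eef_rot'].round(4),'F',s['force'].round(1),'g %.3f'%s['gripper_width']); return s
E
python3 - <<'E'
import cv2
im=cv2.imread('pics/top0.png')
c=im[60:240,165:325]; c=cv2.resize(c,None,fx=4.4,fy=4.4,interpolation=cv2.INTER_CUBIC)[:, :704]
c=cv2.resize(im[65:165,165:325],None,fx=5,fy=5,interpolation=cv2.INTER_CUBIC); cv2.imwrite('pics/c1.png',c)
c=cv2.resize(im[140:240,175:335],None,fx=5,fy=5,interpolation=cv2.INTER_CUBIC); cv2.imwrite('pics/c2.png',c)
E
```

```text
(no output)
```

View pics/c1.png

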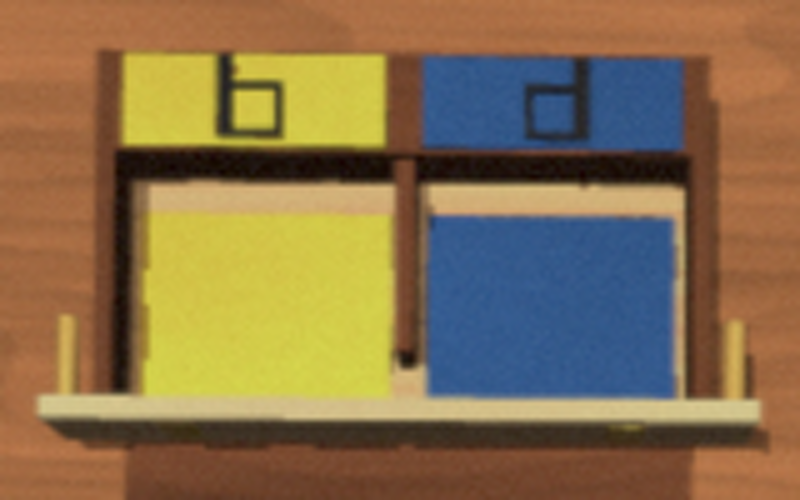

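View pics/c2.png

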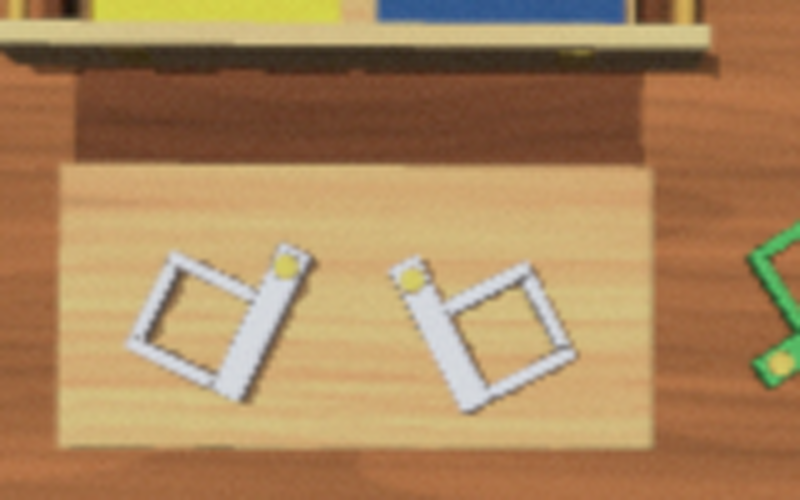

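```bash
cat > m1.py <<'E'
from h import *
c=cal('top')
def q(u,v,ox,oy,s=5): return ((u+.5)/s-.5+ox,(v+.5)/s-.5+oy)
C2=lambda u,v,z:p2w(c,q(u,v,175,140),z)
C1=lambda u,v,z:p2w(c,q(u,v,165,65),z)
fl=C2(60,164,.014);fr=C2(653,168,.014);bl=C2(57,447,.014);br=C2(654,449,.014)
print(fl,fr,bl,br, np.linalg.norm(fl-fr),np.linalg.norm(fl-bl),np.linalg.norm(fr-br))
b=[C1(97,50,.064),C1(709,58,.064)]; print('back',b,np.linalg.norm(b[0]-b[1]))
print('div front',C1(404,352,.054))
# fit board pose
P=np.array([fl,fr,bl,br,*b])[:,:2]; B=np.array([[-67,165],[-67,-165],[-225,165],[-225,-165],[190,165],[190,-165]])/1000
w=np.ones(6)
pm,bm=P.mean(0),B.mean(0); H=(B-bm).T@(P-pm); th=np.arctan2(H[0,1]-H[1,0],H[0,0]+H[1,1])
Rm=np.array([[np.cos(th),-np.sin(th)],[np.sin(th),np.cos(th)]]); o=pm-Rm@bm
print('board o',o,'yaw',th,'res mm',((P-o)@Rm-B)*1000)
def tob(X): return Rm.T@(np.array(X)[:2]-o)
for n,pts in dict(L=[(228,398),(307,255),(178,252),(128,343),(285,268)],R=[(472,410),(406,265),(530,265),(575,352),(412,280)]).items():
    for p in pts: print(n,p,(tob(C2(*p,.036))*1000).round(1))
print('flap edge L,R', [ (tob(C1(*p,.079))*1000).round(1) for p in [(38,396),(760,402),(38,420),(760,424)]])
E
python3 m1.py
```

```text
[0.56794065 0.24275419 0.014     ] [ 0.57643057 -0.08774791  0.014     ] [0.41064608 0.23815448 0.014     ] [ 0.41912186 -0.09242674  0.014     ] 0.3306111231826822 0.15736181224153883 0.15737827765451698
back [array([0.82452451, 0.2490918 , 0.064     ]), array([ 0.83285143, -0.08001949,  0.064     ])] 0.32921661661367996
div front [0.66899348 0.08000759 0.054     ]
board o [0.63924024 0.0792147 ] yaw 0.02687500543010928 res mm [[ 0.12075544  0.39638409]
 [-0.27356721 -0.21450393]
 [ 0.75938116  0.02512158]
 [ 0.34879844 -0.66448377]
 [-0.21773627 -0.16315593]
 [-0.73763156  0.62063796]]
L (228, 398) [-197.5   68.2]
L (307, 255) [-119.3   25.9]
L (178, 252) [-118.   96.]
L (128, 343) [-167.7  122.6]
L (285, 268) [-126.5   37.8]
R (472, 410) [-203.7  -64.4]
R (406, 265) [-124.5  -28.1]
R (530, 265) [-124.2  -95.9]
R (575, 352) [-171.8 -120.6]
R (412, 280) [-132.7  -31.4]
flap edge L,R [array([ -1.2, 189.8]), array([  -1.6, -189.9]), array([-13.9, 189.6]), array([ -13.3, -189.9])]
```

```bash
cat >> h.py <<'E'
O=np.array([.63924,.07921]); TH=.02688
RB=np.array([[np.cos(TH),-np.sin(TH)],[np.sin(TH),np.cos(TH)]])
def b2w(x,y): return O+RB@(np.array([x,y])/1000)
def w2b(X): return RB.T@(np.array(X)[:2]-O)*1000
def wrap(a): return (a+np.pi)%(2*np.pi)-np.pi
def plan(wps,step=45,tstep=4.5):
    """wps: list of (bx,by mm board, tip z mm above bench, tool yaw rel. board or None, [step])"""
    s=r.state(); p=s['tcp_pos'].copy(); R=Ro.from_quat(s['eef_rot']); out=[]
    for w in wps:
        stp=w[4] if len(w)>4 else step
        xy=b2w(w[0],w[1]); T=np.array([xy[0],xy[1],w[2]/1000+.025])
        X=R.as_matrix()[:,0]; cur=np.arctan2(X[1],X[0]); yaw=cur if w[3] is None else w[3]+TH
        yaw=cur+wrap(yaw-cur)
        RT=Ro.from_matrix(np.array([[np.cos(yaw),np.sin(yaw),0],[np.sin(yaw),-np.cos(yaw),0],[0,0,-1]]).T.T)
        rv=(RT*R.inv()).as_rotvec(); n=max(1,int(np.ceil(np.linalg.norm(T-p)*1000/stp-1e-6)),int(np.ceil(np.degrees(np.linalg.norm(rv))/tstep-1e-6)))
        R0,p0=R,p.copy()
        for i in range(1,n+1):
            Rn=Ro.from_rotvec(rv*i/n)*R0; pn=p0+(T-p0)*i/n
            d=R.inv().apply(pn-p)/.2; tt=np.degrees((R.inv()*Rn).as_rotvec())/5
            a=[round(float(v),3)+0. for v in [*d,*tt]]; out.append(a)
            p=p+R.apply(np.array(a[:3])*.2); R=R*Ro.from_rotvec(np.radians(5*np.array(a[3:])))
    print(len(out)); print(str(out).replace(' ',''))
def where():
    s=st(); X=Ro.from_quat(s['eef_rot']).as_matrix()
    print('board xy',w2b(s['tcp_pos']).round(1),'tipz %.1f'%(1000*(s['tcp_pos'][2]-.025)),'yawb %.3f'%(np.arctan2(X[1,0],X[0,0])-TH),'tilt',X[:2,2].round(3))
E
cat > fit.py <<'E'
from h import *
from scipy.optimize import minimize
def fit(im,c,side,guess,z=.036,img=None):
    """guess board x,y mm,yaw"""
    hsv=cv2.cvtColor(im,cv2.COLOR_RGB2HSV); s=-1 if side=='L' else 1
    outer=np.array([[-30,40*s],[60,40*s],[60,22*s],[30,22*s],[30,-30*s],[-30,-30*s]]); hole=np.array([[-22,22],[22,22],[22,-22],[-22,-22]])
    def pix(poly,g,zz):
        a=g[2]+TH; R=np.array([[np.cos(a),-np.sin(a)],[np.sin(a),np.cos(a)]]); o=b2w(g[0],g[1])
        return np.array([w2p(c,[*(o+R@(q/1000)),zz]) for q in poly])
    K=6; 
    cen=w2p(c,[*b2w(guess[0],guess[1]),z]); S=45 if c['t'][2]>.9 else 150
    x0,y0=(cen-S).astype(int); x0=max(x0,0);y0=max(y0,0); sub=im[y0:y0+2*S,x0:x0+2*S]; 
    h=cv2.cvtColor(sub,cv2.COLOR_RGB2HSV); m=((h[...,1]<50)&(h[...,2]>140)).astype(np.float32)
    m=cv2.resize(m,None,fx=K,fy=K,interpolation=cv2.INTER_LINEAR)
    def cost(g):
        g=np.array([g[0],g[1],g[2]/100]); r_=np.zeros(m.shape,np.float32)
        f=lambda p:np.round(((pix(p,g,z)-[x0,y0]+.5)*K-.5)*16).astype(np.int32)
        cv2.fillPoly(r_,[f(outer)],1,shift=4); cv2.fillPoly(r_,[f(hole)],0,shift=4)
        r_=cv2.GaussianBlur(r_,(0,0),K*.4)
        return float(np.abs(r_-m).sum()/m.sum())
    res=minimize(cost,[guess[0],guess[1],guess[2]*100],method='Nelder-Mead',options=dict(initial_simplex=[[guess[0]+a,guess[1]+b,guess[2]*100+d] for a,b,d in [(0,0,0),(6,0,0),(0,6,0),(0,0,10)]]))
    g=[res.x[0],res.x[1],res.x[2]/100]; return np.round(g,3),round(res.fun,3)
E
python3 - <<'E'
from fit import *
im=cv2.imread('pics/top0.png')[:,:,::-1].copy(); c=cal('top')
print(fit(im,c,'L',(-150,80,-.5))); print(fit(im,c,'R',(-155,-80,.45)))
where()
plan([(30,-80,190,0),(30,-80,44,None)])
E
```

```text
(array([-155.771,   85.725,   -0.451]), np.float64(0.268))
(array([-161.272,  -80.897,    0.478]), np.float64(0.287))
t 0.10 tcp [ 0.1765 -0.5205  0.2552] rot [ 9.867e-01  1.627e-01 -1.000e-04 -1.000e-03] F [ 0.1 -0.4  0.6] g 1.005
board xy [-478.7 -587. ] tipz 230.2 yawb 0.300 tilt [-0.     0.002]
20
[[0.199,-0.104,0.013,-0.001,0.0,0.215],[0.196,-0.108,0.013,-0.002,0.0,0.215],[0.195,-0.112,0.012,-0.001,0.0,0.214],[0.193,-0.116,0.013,-0.002,0.0,0.215],[0.19,-0.119,0.013,-0.001,0.0,0.215],[0.188,-0.122,0.013,-0.002,0.0,0.215],[0.186,-0.126,0.012,-0.001,0.0,0.215],[0.183,-0.13,0.013,-0.002,0.001,0.215],[0.181,-0.133,0.013,-0.001,0.0,0.214],[0.178,-0.136,0.013,-0.002,0.0,0.215],[0.176,-0.139,0.012,-0.001,0.0,0.215],[0.173,-0.143,0.013,-0.002,0.0,0.215],[0.17,-0.146,0.013,-0.001,0.0,0.215],[0.168,-0.15,0.012,-0.001,0.0,0.214],[0.165,-0.152,0.013,-0.002,0.0,0.215],[0.162,-0.155,0.012,-0.001,0.0,0.215],[0.0,0.0,0.183,0.0,0.0,0.0],[0.0,0.0,0.182,0.0,0.0,0.0],[0.0,0.0,0.183,0.0,0.0,0.0],[0.0,0.0,0.182,0.0,0.0,0.0]]
```

Call:
apply_moves(moves=[[0.2,-0.1,0.013,0,0,0.215],[0.2,-0.11,0.013,0,0,0.215],[0.195,-0.11,0.013,0,0,0.215],[0.19,-0.115,0.013,0,0,0.215],[0.19,-0.12,0.013,0,0,0.215],[0.19,-0.12,0.013,0,0,0.215],[0.185,-0.125,0.013,0,0,0.215],[0.185,-0.13,0.013,0,0,0.215],[0.18,-0.13,0.013,0,0,0.215],[0.18,-0.135,0.013,0,0,0.215],[0.175,-0.14,0.013,0,0,0.215],[0.175,-0.14,0.013,0,0,0.215],[0.17,-0.145,0.013,0,0,0.215],[0.17,-0.15,0.013,0,0,0.215],[0.165,-0.15,0.013,0,0,0.215],[0.16,-0.155,0.013,0,0,0.215]], claw=0, grip_force=30)

```text
t: 1.7
tcp_pos: [0.6907, 0.0098, 0.2016]
eef_rot: [1.0, 0.001, -0.006, -0.004]
force: [0.3, 0.1, 0.8]
gripper_width: 0.001
```

```bash
python3 - <<'E'
from h import *
where()
plan([(35,-80,120,0),(35,-80,46,0)])
E
```

```text
t 1.70 tcp [0.6907 0.0098 0.2016] rot [ 1.0e+00  8.0e-04 -6.3e-03 -3.7e-03] F [0.3 0.1 0.8] g 0.001
board xy [ 49.6 -70.8] tipz 176.6 yawb -0.025 tilt [-0.013  0.007]
4
[[-0.034,0.025,0.142,-0.043,0.072,-0.144],[-0.035,0.024,0.142,-0.044,0.072,-0.145],[0.0,0.0,0.185,0.0,0.0,0.0],[0.0,0.0,0.185,0.0,0.0,0.0]]
```

Call:
apply_moves(moves=[[-0.034,0.025,0.142,-0.043,0.072,-0.144],[-0.035,0.024,0.142,-0.044,0.072,-0.145],[0,0,0.16,0,0,0],[0,0,0.16,0,0,0],[0,0,0,0,0,0]])

```text
t: 2.2
tcp_pos: [0.6793, 0.0082, 0.0701]
eef_rot: [1.0, 0.019, -0.003, -0.001]
force: [-0.9, -0.6, -0.9]
gripper_width: 0.001
```

```bash
python3 - <<'E'
from h import *
where()
E
```

```text
t 2.20 tcp [0.6793 0.0082 0.0701] rot [ 0.9998  0.0191 -0.0025 -0.0012] F [-0.9 -0.6 -0.9] g 0.001
board xy [ 38.1 -72. ] tipz 45.1 yawb 0.011 tilt [-0.005  0.002]
```

Call:
apply_moves(moves=[[-0.06,0,0,0,0,0],[-0.06,0,0,0,0,0],[-0.06,0,0,0,0,0],[-0.06,0,0,0,0,0],[-0.06,0,0,0,0,0],[-0.06,0,0,0,0,0],[-0.06,0,0,0,0,0],[-0.06,0,0,0,0,0]])

```text
t: 3.0
tcp_pos: [0.5901, 0.0036, 0.0816]
eef_rot: [1.0, 0.019, 0.01, -0.001]
force: [-0.4, 0.4, 0.0]
gripper_width: 0.002
```

```bash
python3 - <<'E'
from h import *
where()
im=grab_frame('scene'); cv2.imwrite('pics/s1.png',im[:,:,::-1])
E
```

```text
t 3.00 tcp [0.5901 0.0036 0.0816] rot [ 9.998e-01  1.870e-02  9.600e-03 -5.000e-04] F [-0.4  0.4  0. ] g 0.002
board xy [-51.1 -74.2] tipz 56.6 yawb 0.010 tilt [0.019 0.001]
```

View pics/s1.png

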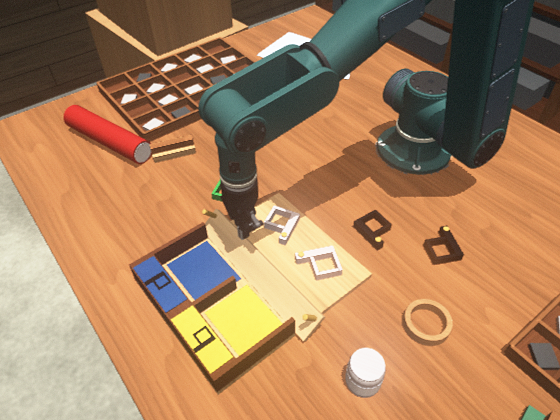

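```bash
python3 - <<'E'
from h import *
where()
plan([(-48,-80,30,0,14),(-48,-80,14,0,5)])
E
```

```text
t 3.05 tcp [0.5884 0.0037 0.0816] rot [ 9.998e-01  1.870e-02  8.500e-03 -5.000e-04] F [-1.9 -0.2 -0.5] g 0.000
board xy [-52.9 -74.1] tipz 56.6 yawb 0.011 tilt [0.017 0.001]
6
[[0.011,0.015,0.067,-0.005,-0.097,0.06],[0.011,0.015,0.066,-0.005,-0.097,0.061],[0.0,0.0,0.02,0.0,0.0,0.0],[0.0,0.0,0.02,0.0,0.0,0.0],[0.0,0.0,0.02,0.0,0.0,0.0],[0.0,0.0,0.02,0.0,0.0,0.0]]
```

Call:
apply_moves(moves=[[0.011,0.015,0.067,0,-0.097,0.06],[0.011,0.015,0.066,0,-0.097,0.06],[0,0,0.02,0,0,0],[0,0,0.02,0,0,0],[0,0,0.02,0,0,0],[0,0,0.02,0,0,0],[0,0,0,0,0,0]])

```text
t: 3.75
tcp_pos: [0.5959, -0.003, 0.0395]
eef_rot: [1.0, 0.013, 0.0, -0.0]
force: [-1.0, -0.2, -0.3]
gripper_width: 0.002
```

```bash
python3 - <<'E'
from h import *
where()
plan([(-48,-80,60,0,20),(-80,20,140,-.45)])
E
```

```text
t 3.75 tcp [ 0.5959 -0.003   0.0395] rot [ 9.999e-01  1.280e-02  4.000e-04 -3.000e-04] F [-1.  -0.2 -0.3] g 0.002
board xy [-45.6 -81. ] tipz 14.5 yawb -0.001 tilt [0.001 0.001]
9
[[-0.004,-0.002,-0.076,-0.002,-0.003,-0.005],[-0.004,-0.001,-0.076,-0.002,-0.003,-0.004],[-0.004,-0.002,-0.075,-0.003,-0.003,-0.005],[-0.027,-0.083,-0.067,0.0,0.0,0.859],[-0.033,-0.082,-0.066,0.0,0.0,0.86],[-0.038,-0.078,-0.067,0.0,0.0,0.859],[-0.045,-0.075,-0.067,0.0,0.0,0.86],[-0.05,-0.072,-0.067,0.0,0.0,0.859],[-0.055,-0.068,-0.066,0.0,0.0,0.86]]
```

```bash
python3 - <<'E'
from h import *
plan([(-48,-80,60,0,25),(-110,20,140,-.2),(-169,58,110,-.451)])
E
```

```text
10
[[-0.006,-0.003,-0.114,-0.003,-0.005,-0.007],[-0.006,-0.002,-0.113,-0.004,-0.004,-0.007],[-0.078,-0.125,-0.1,0.0,0.0,0.573],[-0.083,-0.121,-0.1,0.0,0.0,0.573],[-0.09,-0.117,-0.1,0.0,0.0,0.573],[-0.095,-0.112,-0.1,0.0,0.0,0.573],[-0.082,-0.032,0.037,0.0,0.0,0.719],[-0.083,-0.027,0.038,0.0,0.0,0.719],[-0.085,-0.021,0.037,0.0,0.0,0.719],[-0.087,-0.016,0.038,0.0,0.0,0.719]]
```

Call:
apply_moves(moves=[[-0.006,0,-0.114,0,0,0],[-0.006,0,-0.114,0,0,0],[-0.078,-0.125,-0.1,0,0,0.573],[-0.083,-0.121,-0.1,0,0,0.573],[-0.09,-0.117,-0.1,0,0,0.573],[-0.095,-0.112,-0.1,0,0,0.573],[-0.082,-0.032,0.037,0,0,0.72],[-0.083,-0.027,0.037,0,0,0.72],[-0.085,-0.021,0.037,0,0,0.72],[-0.087,-0.016,0.037,0,0,0.72],[0,0,0,0,0,0]], claw=42)

```text
t: 4.85
tcp_pos: [0.4666, 0.1384, 0.1374]
eef_rot: [0.975, -0.22, 0.001, -0.002]
force: [-1.0, -0.9, 0.6]
gripper_width: 0.496
```

```bash
python3 - <<'E'
from h import *
where()
im=grab_frame('wrist'); cv2.imwrite('pics/w1.png',im[:,:,::-1]); print(get_calibration('wrist'))
im=grab_frame('top'); cv2.imwrite('pics/t1.png',im[:,:,::-1])
E
```

```text
t 4.85 tcp [0.4666 0.1384 0.1374] rot [ 0.9754 -0.2203  0.001  -0.0018] F [-1.  -0.9  0.6] g 0.496
board xy [-171.    63.8] tipz 112.4 yawb -0.471 tilt [0.003 0.003]
{'vfov': 67.79102029845609, 'cx': 281.15990943081164, 'cy': 212.31463027596584, 'R': array([[-0.43046429, -0.9025928 , -0.00517078],
       [-0.87145796,  0.41410983,  0.26281945],
       [-0.23507768,  0.11764051, -0.96483118]]), 't': array([0.32683324, 0.3467121 , 0.35725987])}
```

View pics/w1.png

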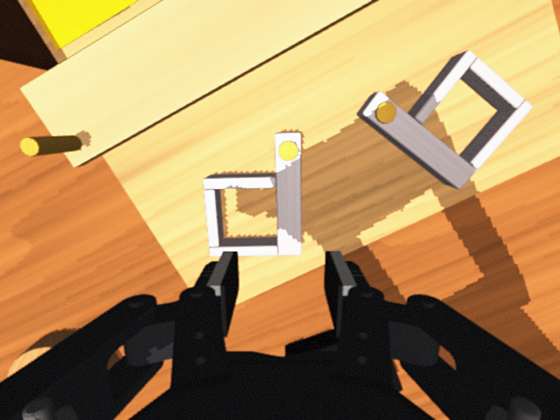

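View pics/t1.png

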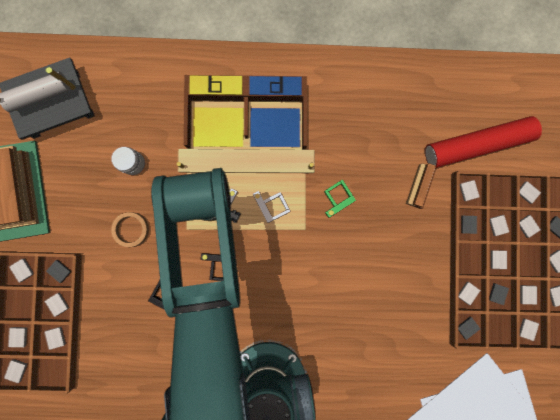

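```bash
cat > pose.py <<'E'
from h import *
def pose(c,pts,loc,z=.036):
    P=np.array([w2b(p2w(c,p,z)) for p in pts]); L=np.array(loc,float)
    pm,lm=P.mean(0),L.mean(0); H=(L-lm).T@(P-pm); a=np.arctan2(H[0,1]-H[1,0],H[0,0]+H[1,1])
    R=np.array([[np.cos(a),-np.sin(a)],[np.sin(a),np.cos(a)]]); o=pm-R@lm
    print('pose board',o.round(1),'yaw %.3f'%a,'res',((P-o)@R-L).round(1).tolist()); return o,a,R
E
python3 - <<'E'
from pose import *
c=cal('wrist')
pose(c,[(276,133),(301,132),(301,253),(205,180),(210,255)],[(60,-22),(60,-40),(-30,-40),(30,30),(-30,30)])
pose(c,[(376,94),(359,110),(459,188),(474,170),(468,53),(530,102)],[(60,22),(60,40),(-30,40),(-30,22),(30,-30),(-30,-30)])
E
```

```text
pose board [-155.6   84.8] yaw -0.450 res [[-0.4, -0.4], [-0.2, 0.5], [1.3, 1.0], [-1.7, -1.1], [1.0, -0.0]]
pose board [-160.5  -80.1] yaw 0.484 res [[-1.3, 2.0], [1.6, -1.7], [0.2, -1.5], [0.6, 1.0], [-3.4, 1.2], [2.3, -0.9]]
```

```bash
python3 - <<'E'
from h import *
plan([(-169.2,57.3,70,-.45,25),(-169.2,57.3,18,-.45,20)])
E
```

```text
5
[[0.005,0.014,0.109,-0.029,-0.026,-0.121],[0.005,0.013,0.11,-0.029,-0.026,-0.122],[0.0,0.0,0.087,0.0,0.0,0.0],[0.0,0.0,0.086,0.0,0.0,0.0],[0.0,0.0,0.087,0.0,0.0,0.0]]
```

Call:
apply_moves(moves=[[0.005,0.014,0.109,-0.029,-0.026,-0.121],[0.005,0.014,0.109,-0.029,-0.026,-0.121],[0,0,0,0,0,0]])

```text
t: 5.25
tcp_pos: [0.473, 0.1305, 0.0968]
eef_rot: [0.978, -0.209, 0.004, -0.001]
force: [-0.6, -0.5, -0.5]
gripper_width: 0.488
```

```bash
python3 - <<'E'
from h import *
where()
plan([(-169.2,57.3,18,-.45,20)])
E
```

```text
t 5.25 tcp [0.473  0.1305 0.0968] rot [ 9.779e-01 -2.089e-01  3.700e-03 -8.000e-04] F [-0.6 -0.5 -0.5] g 0.488
board xy [-164.8   55.7] tipz 71.8 yawb -0.448 tilt [ 0.008 -0.   ]
3
[[-0.008,0.001,0.09,-0.012,-0.027,0.008],[-0.009,0.001,0.089,-0.011,-0.026,0.009],[-0.008,0.001,0.09,-0.012,-0.027,0.008]]
```

Call:
apply_moves(moves=[[-0.008,0.001,0.09,-0.012,-0.027,0.008],[-0.008,0.001,0.09,-0.012,-0.027,0.008],[-0.008,0.001,0.085,-0.012,-0.027,0.008],[0,0,0,0,0,0]])

```text
t: 5.65
tcp_pos: [0.4751, 0.1308, 0.0474]
eef_rot: [0.978, -0.211, 0.004, -0.001]
force: [-0.6, 0.4, -1.1]
gripper_width: 0.49
```

Call:
apply_moves(moves=[[0,0,0,0,0,0],[0,0,0,0,0,0],[0,0,0,0,0,0],[0,0,0,0,0,0]], claw=10, grip_force=30)

```text
t: 6.05
tcp_pos: [0.4785, 0.1305, 0.0515]
eef_rot: [0.977, -0.211, 0.007, -0.002]
force: [-0.5, 0.6, -1.9]
gripper_width: 0.199
```

```bash
python3 - <<'E'
from h import *
where()
im=grab_frame('wrist'); cv2.imwrite('pics/w2.png',im[:,:,::-1])
E
```

```text
t 6.05 tcp [0.4785 0.1305 0.0515] rot [ 0.9775 -0.211   0.0074 -0.0023] F [-0.5  0.6 -1.9] g 0.199
board xy [-159.3   55.6] tipz 26.5 yawb -0.452 tilt [0.015 0.001]
```

View pics/w2.png

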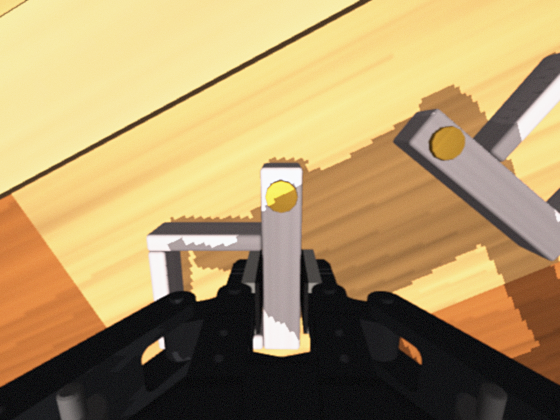

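```bash
python3 - <<'E'
from h import *
plan([(-168,57.3,16,-.45,20)])
E
```

```text
1
[[-0.044,0.012,0.052,-0.088,-0.156,-0.023]]
```

Call:
apply_moves(moves=[[-0.005,0,0.005,0,-0.02,0],[-0.005,0,0.005,0,-0.02,0],[-0.02,0.005,0.03,-0.03,-0.06,0],[-0.02,0.005,0.03,-0.03,-0.06,0],[-0.008,0,0.008,0,-0.02,0]], claw=42)

```text
t: 6.6
tcp_pos: [0.4686, 0.1338, 0.0373]
eef_rot: [0.978, -0.211, 0.001, -0.002]
force: [0.9, -3.4, 6.8]
gripper_width: 0.498
```

```bash
python3 - <<'E'
from h import *
where()
plan([(-168,57.3,16,-.45,20)])
E
```

```text
t 6.60 tcp [0.4686 0.1338 0.0373] rot [ 0.9775 -0.2107  0.0014 -0.0019] F [ 0.9 -3.4  6.8] g 0.498
board xy [-169.1   59.2] tipz 12.3 yawb -0.452 tilt [0.004 0.003]
1
[[0.009,0.006,-0.018,-0.05,-0.023,-0.017]]
```

Call:
apply_moves(moves=[[0.005,0.006,-0.02,-0.03,0,0],[-0.003,0,0.003,0,-0.01,0],[-0.003,0,0.003,0,-0.01,0],[-0.003,0,0.003,0,-0.01,0]], claw=10, grip_force=40)

```text
t: 7.0
tcp_pos: [0.4688, 0.1328, 0.0413]
eef_rot: [0.978, -0.211, 0.002, -0.001]
force: [0.9, -1.1, 4.3]
gripper_width: 0.204
```

```bash
python3 - <<'E'
from h import *
where()
im=grab_frame('wrist'); cv2.imwrite('pics/w3.png',im[:,:,::-1])
E
```

```text
t 7.00 tcp [0.4688 0.1328 0.0413] rot [ 9.776e-01 -2.105e-01  1.800e-03 -9.000e-04] F [ 0.9 -1.1  4.3] g 0.204
board xy [-169.    58.2] tipz 16.3 yawb -0.451 tilt [0.004 0.001]
```

View pics/w3.png

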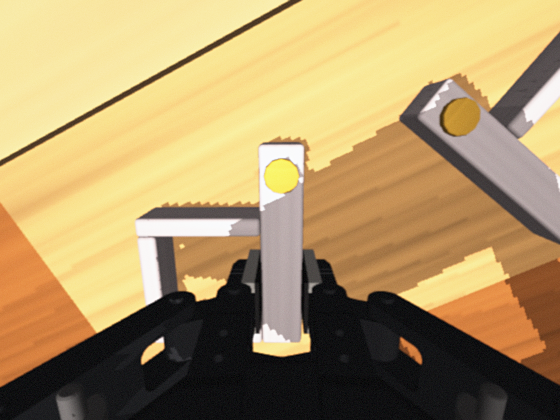

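```bash
python3 - <<'E'
from h import *
plan([(-75,49,16.5,0,20)])
E
```

```text
6
[[0.074,-0.027,0.0,-0.004,-0.007,-0.862],[0.076,-0.022,0.0,-0.003,-0.007,-0.861],[0.077,-0.016,0.0,-0.004,-0.007,-0.862],[0.078,-0.01,0.0,-0.003,-0.006,-0.862],[0.078,-0.004,0.0,-0.004,-0.007,-0.861],[0.079,0.002,0.0,-0.004,-0.007,-0.862]]
```

Call:
apply_moves(moves=[[0.072,-0.027,0.003,0,-0.015,-0.86],[0.072,-0.022,0.003,0,-0.015,-0.86],[0.074,-0.016,0.003,0,-0.015,-0.86],[0.075,-0.01,0.003,0,-0.015,-0.86]])

```text
t: 7.45
tcp_pos: [0.5255, 0.1308, 0.0413]
eef_rot: [0.998, -0.056, -0.006, -0.002]
force: [-6.2, 0.3, 10.3]
gripper_width: 0.198
```

```bash
python3 - <<'E'
from h import *
where()
plan([(-72,49,16.5,0,20),(-62,-105,16.5,0,20)])
E
```

```text
t 7.45 tcp [0.5255 0.1308 0.0413] rot [ 0.9984 -0.0558 -0.0062 -0.0021] F [-6.2  0.3 10.3] g 0.198
board xy [-112.4   54.7] tipz 16.3 yawb -0.139 tilt [-0.012  0.005]
11
[[0.068,0.0,-0.001,-0.017,0.048,-0.529],[0.068,0.003,-0.001,-0.016,0.047,-0.529],[0.067,0.007,-0.001,-0.017,0.048,-0.529],[0.006,0.096,0.0,0.0,0.0,0.0],[0.007,0.096,0.0,0.0,0.0,0.0],[0.006,0.097,0.0,0.0,0.0,0.0],[0.006,0.096,0.0,0.0,0.0,0.0],[0.007,0.096,0.0,0.0,0.0,0.0],[0.006,0.096,0.0,0.0,0.0,0.0],[0.006,0.096,0.0,0.0,0.0,0.0],[0.006,0.097,0.0,0.0,0.0,0.0]]
```

Call:
apply_moves(moves=[[0.068,0,-0.004,-0.015,0.05,-0.53],[0.068,0.003,-0.004,-0.015,0.05,-0.53],[0.068,0.006,-0.003,-0.015,0.05,-0.53],[0,0,0,0,0,0]])

```text
t: 7.85
tcp_pos: [0.5664, 0.1273, 0.0413]
eef_rot: [1.0, 0.017, -0.002, -0.001]
force: [2.5, -1.0, 1.4]
gripper_width: 0.203
```

```bash
python3 - <<'E'
from h import *
where()
plan([(-62,-105,16.5,0,20)])
im=grab_frame('scene'); cv2.imwrite('pics/s2.png',im[:,:,::-1])
E
```

```text
t 7.85 tcp [0.5664 0.1273 0.0413] rot [ 0.9999  0.0166 -0.0022 -0.0013] F [ 2.5 -1.   1.4] g 0.203
board xy [-71.5  50. ] tipz 16.3 yawb 0.006 tilt [-0.004  0.003]
8
[[0.005,0.097,0.0,-0.004,0.006,0.009],[0.006,0.097,-0.001,-0.004,0.006,0.009],[0.005,0.097,0.0,-0.003,0.006,0.009],[0.006,0.097,0.0,-0.004,0.007,0.009],[0.005,0.096,-0.001,-0.004,0.006,0.009],[0.006,0.097,0.0,-0.004,0.006,0.009],[0.006,0.097,0.0,-0.004,0.006,0.009],[0.006,0.097,0.0,-0.004,0.006,0.009]]
```

View pics/s2.png

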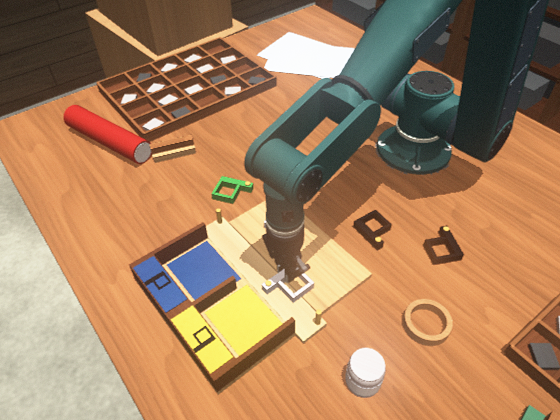

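Call:
apply_moves(moves=[[0.04,0.06,-0.001,0,0,0.01],[0.005,0.097,-0.001,0,0,0.01],[0.005,0.097,-0.001,0,0,0.01],[0.002,0.097,0,0,0,0],[0,0.097,0,0,0,0],[0,0.097,0,0,0,0]])

```text
t: 8.5
tcp_pos: [0.5774, 0.0219, 0.0414]
eef_rot: [1.0, 0.016, -0.003, -0.007]
force: [-0.9, 2.0, 3.0]
gripper_width: 0.196
```

```bash
python3 - <<'E'
from h import *
where()
plan([(-56,-104,16.5,0,20),(52,-104,16.5,0,20)])
E
```

```text
t 8.50 tcp [0.5774 0.0219 0.0414] rot [ 0.9998  0.0159 -0.0031 -0.0069] F [-0.9  2.   3. ] g 0.196
board xy [-63.4 -55.7] tipz 16.4 yawb 0.005 tilt [-0.006  0.014]
9
[[0.012,0.081,-0.001,-0.053,0.023,0.019],[0.012,0.08,-0.001,-0.053,0.023,0.019],[0.012,0.081,-0.001,-0.054,0.023,0.019],[0.09,0.0,0.0,0.0,0.0,0.0],[0.09,0.0,0.0,0.0,0.0,0.0],[0.09,0.0,0.0,0.0,0.0,0.0],[0.09,0.0,0.0,0.0,0.0,0.0],[0.09,0.0,0.0,0.0,0.0,0.0],[0.09,0.0,0.0,0.0,0.0,0.0]]
```

Call:
apply_moves(moves=[[0.012,0.084,-0.001,-0.05,0.02,0.02],[0.012,0.084,-0.001,-0.05,0.02,0.02],[0.012,0.084,-0.001,-0.05,0.02,0.02],[0,0,0,0,0,0]])

```text
t: 8.9
tcp_pos: [0.5855, -0.0332, 0.0413]
eef_rot: [1.0, 0.011, -0.001, -0.0]
force: [-0.4, -1.8, 2.9]
gripper_width: 0.199
```

```bash
python3 - <<'E'
from h import *
where()
plan([(52,-104,16.5,0,20)])
im=grab_frame('scene'); cv2.imwrite('pics/s3.png',im[150:400,100:400,::-1])
E
```

```text
t 8.90 tcp [ 0.5855 -0.0332  0.0413] rot [ 9.999e-01  1.120e-02 -8.000e-04 -2.000e-04] F [-0.4 -1.8  2.9] g 0.199
board xy [ -56.8 -111. ] tipz 16.3 yawb -0.004 tilt [-0.002  0.   ]
6
[[0.091,-0.006,0.0,-0.001,0.003,-0.008],[0.09,-0.006,-0.001,-0.001,0.003,-0.009],[0.091,-0.006,0.0,0.0,0.003,-0.008],[0.091,-0.006,0.0,-0.001,0.003,-0.009],[0.09,-0.006,0.0,-0.001,0.003,-0.008],[0.091,-0.006,0.0,-0.001,0.003,-0.008]]
```

View pics/s3.png

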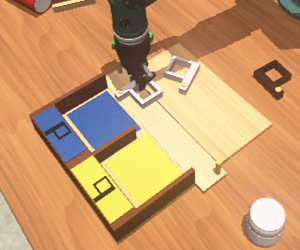

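Call:
apply_moves(moves=[[0.09,-0.008,-0.002,0,0,-0.01],[0.09,-0.008,-0.002,0,0,-0.01],[0.09,-0.008,-0.001,0,0,-0.01],[0.09,-0.006,0,0,0,-0.01],[0.085,-0.006,0,0,0,-0.01],[0,0,0,0,0,0]])

```text
t: 9.55
tcp_pos: [0.6729, -0.022, 0.0416]
eef_rot: [1.0, 0.014, -0.006, 0.0]
force: [2.0, 0.0, 2.0]
gripper_width: 0.2
```

```bash
python3 - <<'E'
from h import *
where()
plan([(52,-104,16.5,0,20)])
E
```

```text
t 9.55 tcp [ 0.6729 -0.022   0.0416] rot [ 9.999e-01  1.410e-02 -5.900e-03  3.000e-04] F [2. 0. 2.] g 0.200
board xy [  30.9 -102.1] tipz 16.6 yawb 0.001 tilt [-0.012 -0.001]
2
[[0.053,0.005,0.0,0.002,0.068,0.008],[0.052,0.005,-0.001,0.003,0.067,0.007]]
```

Nearly there; finish the slide.

Call:
apply_moves(moves=[[0.057,0.005,0,0,0.06,0],[0.057,0.005,0,0,0.06,0],[0,0,0,0,0,0]])

```text
t: 9.85
tcp_pos: [0.6944, -0.0222, 0.0414]
eef_rot: [1.0, 0.015, -0.003, 0.0]
force: [1.7, 0.2, 2.4]
gripper_width: 0.199
```

Call:
apply_moves(moves=[[0,0,0,0,0,0],[0,0,0,0,0,0],[0,0,0,0,0,0]], claw=42)

```text
t: 10.15
tcp_pos: [0.6923, -0.0216, 0.0389]
eef_rot: [1.0, 0.015, -0.005, -0.0]
force: [-0.2, -0.3, 1.2]
gripper_width: 0.491
```

```bash
python3 - <<'E'
from h import *
where()
# R grasp: pose (-161,-80.5,.48), local (0,31)
a=.48; g=np.array([-161,-80.5])+np.array([-np.sin(a)*31,np.cos(a)*31]); print(g)
plan([(50,-104,100,0,30),(-60,-90,110,0.2,45),(g[0],g[1],100,a,35)])
E
```

```text
t 10.15 tcp [ 0.6923 -0.0216  0.0389] rot [ 9.999e-01  1.500e-02 -5.000e-03 -3.000e-04] F [-0.2 -0.3  1.2] g 0.491
board xy [  50.3 -102.2] tipz 13.9 yawb 0.003 tilt [-0.01  0.  ]
[-175.31515444  -53.00315739]
10
[[-0.002,0.003,-0.144,-0.003,0.038,0.012],[-0.001,0.003,-0.143,-0.002,0.038,0.012],[-0.002,0.003,-0.144,-0.003,0.038,0.012],[-0.183,-0.023,-0.017,0.0,0.0,-0.764],[-0.181,-0.036,-0.016,0.0,0.0,-0.764],[-0.179,-0.048,-0.017,0.001,0.0,-0.763],[-0.132,-0.074,0.013,0.0,0.0,-0.802],[-0.127,-0.083,0.012,0.0,0.0,-0.803],[-0.12,-0.091,0.013,0.0,0.0,-0.802],[-0.114,-0.1,0.012,0.0,0.0,-0.802]]
```

Call:
apply_moves(moves=[[0,0,-0.1,0,0,0],[0,0,-0.16,0,0.05,0],[0,0,-0.17,0,0.05,0],[-0.183,-0.023,-0.017,0,0,-0.764],[-0.181,-0.036,-0.017,0,0,-0.764],[-0.179,-0.048,-0.017,0,0,-0.764],[-0.132,-0.074,0.013,0,0,-0.8],[-0.127,-0.083,0.013,0,0,-0.8],[-0.12,-0.091,0.013,0,0,-0.8],[-0.114,-0.1,0.013,0,0,-0.8],[0,0,0,0,0,0]])

```text
t: 11.25
tcp_pos: [0.451, 0.0219, 0.1222]
eef_rot: [0.965, 0.261, -0.007, -0.002]
force: [-0.5, -0.0, -0.0]
gripper_width: 0.496
```

```bash
python3 - <<'E'
from h import *
where()
im=grab_frame('wrist'); cv2.imwrite('pics/w4.png',im[:,:,::-1])
im=grab_frame('top'); cv2.imwrite('pics/t2.png',cv2.resize(im[60:240,165:325,::-1],None,fx=3,fy=3,interpolation=cv2.INTER_CUBIC))
E
```

```text
t 11.25 tcp [0.451  0.0219 0.1222] rot [ 0.9654  0.2606 -0.007  -0.0023] F [-0.5 -0.  -0. ] g 0.496
board xy [-189.7  -52.2] tipz 97.2 yawb 0.501 tilt [-0.015  0.001]
```

View pics/w4.png

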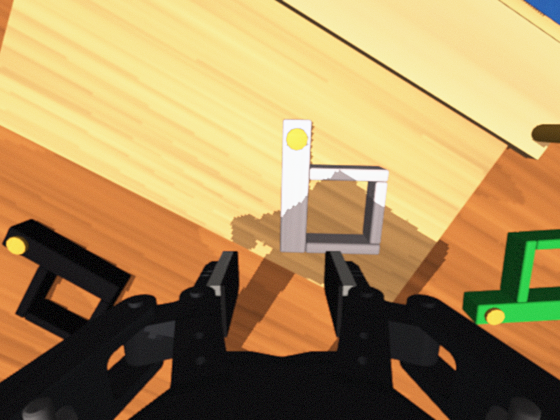

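View pics/t2.png

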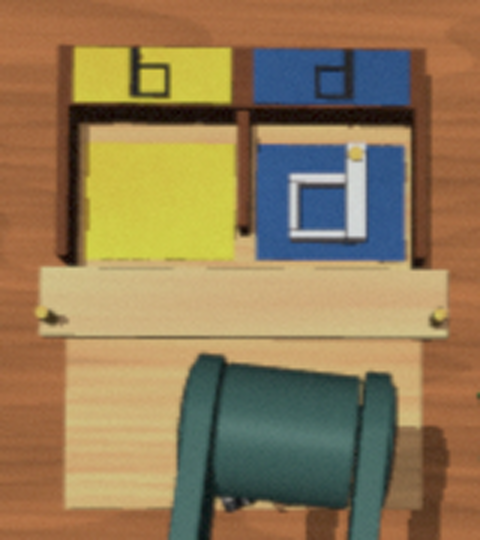

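L lies well inside the blue bay. Now the right-hand stop: (bar left, stud at (296,138), loop right).

```bash
python3 - <<'E'
from pose import *
c=cal('wrist')
o,a,R=pose(c,[(284,121),(311,121),(281,250),(387,168),(380,253)],[(60,40),(60,22),(-30,40),(30,-30),(-30,-30)])
g=o+R@[0,31]; print(g); where()
plan([(g[0],g[1],60,a,20),(g[0],g[1],17,a,20)])
E
```

```text
pose board [-159.2  -82. ] yaw 0.485 res [[-1.3, -1.1], [-1.1, -0.0], [1.7, -0.3], [0.2, 1.4], [0.5, 0.1]]
[-173.62426812  -54.54324417]
t 11.35 tcp [0.4548 0.0211 0.1236] rot [ 0.9657  0.2596 -0.0046 -0.0013] F [ 0.7 -0.   0.1] g 0.494
board xy [-186.   -53.1] tipz 98.6 yawb 0.498 tilt [-0.01  0.  ]
6
[[0.018,0.012,0.064,-0.019,0.032,0.05],[0.017,0.012,0.064,-0.018,0.031,0.05],[0.017,0.012,0.064,-0.019,0.032,0.05],[0.0,0.0,0.072,0.0,0.0,0.0],[0.0,0.0,0.072,0.0,0.0,0.0],[0.0,0.0,0.072,0.0,0.0,0.0]]
```

Call:
apply_moves(moves=[[0.018,0.012,0.064,0,0.03,0.05],[0.018,0.012,0.064,0,0.03,0.05],[0.018,0.012,0.06,0,0.03,0.05],[0,0,0,0,0,0]])

```text
t: 11.75
tcp_pos: [0.473, 0.0188, 0.0865]
eef_rot: [0.968, 0.251, 0.003, -0.001]
force: [-0.9, 0.2, -0.5]
gripper_width: 0.492
```

```bash
python3 - <<'E'
from h import *
where()
plan([(-174,-54.5,16,.483,20)])
E
```

```text
t 11.75 tcp [0.473  0.0188 0.0865] rot [ 9.679e-01  2.513e-01  2.500e-03 -9.000e-04] F [-0.9  0.2 -0.5] g 0.492
board xy [-167.8  -55.9] tipz 61.5 yawb 0.481 tilt [0.004 0.003]
3
[[-0.009,-0.007,0.076,-0.002,-0.021,-0.007],[-0.008,-0.007,0.076,-0.001,-0.02,-0.007],[-0.008,-0.007,0.075,-0.002,-0.021,-0.007]]
```

Call:
apply_moves(moves=[[-0.014,-0.006,0.074,0,-0.025,0],[-0.012,-0.006,0.074,0,-0.025,0],[-0.01,-0.006,0.07,0,-0.02,0]])

```text
t: 12.05
tcp_pos: [0.4698, 0.0176, 0.0448]
eef_rot: [0.968, 0.251, 0.003, 0.001]
force: [-0.3, -0.3, -0.2]
gripper_width: 0.491
```

```bash
python3 - <<'E'
from h import *
where()
plan([(-174,-54.5,16,.483,20)])
E
```

```text
t 12.05 tcp [0.4698 0.0176 0.0448] rot [0.9681 0.2506 0.0029 0.0013] F [-0.3 -0.3 -0.2] g 0.491
board xy [-171.   -57.1] tipz 19.8 yawb 0.480 tilt [ 0.006 -0.001]
1
[[-0.007,-0.018,0.019,0.045,-0.058,-0.038]]
```

Call:
apply_moves(moves=[[-0.01,-0.015,0.022,0.03,-0.05,0]])

```text
t: 12.15
tcp_pos: [0.4662, 0.019, 0.0392]
eef_rot: [0.968, 0.25, -0.001, 0.0]
force: [-0.2, -0.6, 0.4]
gripper_width: 0.491
```

Call:
apply_moves(moves=[[-0.004,0,0.004,0,-0.01,0],[-0.004,0,0.004,0,-0.01,0],[-0.003,0,0.003,0,-0.01,0],[-0.003,0,0.003,0,-0.01,0]], claw=10, grip_force=40)

```text
t: 12.55
tcp_pos: [0.4663, 0.0177, 0.0394]
eef_rot: [0.968, 0.25, -0.0, 0.001]
force: [0.4, 0.8, 0.6]
gripper_width: 0.199
```

```bash
python3 - <<'E'
from h import *
where()
im=grab_frame('wrist'); cv2.imwrite('pics/w5.png',im[:,:,::-1])
plan([(-75,-49,16.5,0,20)])
E
```

```text
t 12.55 tcp [0.4663 0.0177 0.0394] rot [ 9.682e-01  2.501e-01 -2.000e-04  1.000e-03] F [0.4 0.8 0.6] g 0.199
board xy [-174.5  -56.8] tipz 14.4 yawb 0.479 tilt [ 0.    -0.002]
7
[[0.066,0.028,-0.002,0.003,0.001,0.784],[0.067,0.023,-0.001,0.004,0.0,0.783],[0.069,0.019,-0.002,0.003,0.001,0.784],[0.07,0.013,-0.001,0.004,0.001,0.783],[0.071,0.009,-0.002,0.003,0.0,0.784],[0.071,0.005,-0.001,0.004,0.001,0.783],[0.071,-0.001,-0.002,0.003,0.001,0.784]]
```

View pics/w5.png

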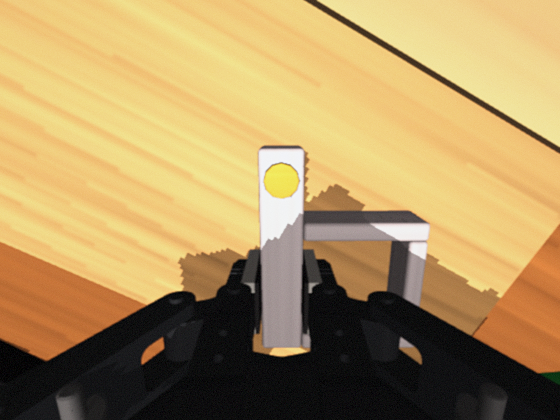

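Call:
apply_moves(moves=[[0.064,0.028,-0.002,0,0,0.784],[0.065,0.023,-0.002,0,0,0.784],[0.066,0.019,-0.001,0,0,0.784],[0.068,0.013,0,0,0,0.784],[0.068,0.009,0,0,0,0.784]])

```text
t: 13.1
tcp_pos: [0.534, 0.0239, 0.0395]
eef_rot: [0.997, 0.075, -0.003, 0.001]
force: [-1.8, -0.6, 3.2]
gripper_width: 0.198
```

```bash
python3 - <<'E'
from h import *
where()
plan([(-75,-30,15.5,0,20),(-58,104,15.5,0,20)])
E
```

```text
t 13.10 tcp [0.534  0.0239 0.0395] rot [ 0.9972  0.0749 -0.0026  0.0013] F [-1.8 -0.6  3.2] g 0.198
board xy [-106.7  -52.4] tipz 14.5 yawb 0.123 tilt [-0.005 -0.003]
9
[[0.085,-0.046,-0.003,0.015,0.03,0.705],[0.083,-0.051,-0.003,0.015,0.03,0.704],[0.012,-0.096,0.0,0.0,0.0,0.0],[0.012,-0.095,0.0,0.0,0.0,0.0],[0.012,-0.096,0.0,0.0,0.0,0.0],[0.013,-0.096,0.0,0.0,0.0,0.0],[0.012,-0.096,0.0,0.0,0.0,0.0],[0.012,-0.095,0.0,0.0,0.0,0.0],[0.012,-0.096,0.0,0.0,0.0,0.0]]
```

Call:
apply_moves(moves=[[0.085,-0.046,-0.005,0.01,0.03,0.7],[0.083,-0.051,-0.004,0.01,0.03,0.7],[0.01,-0.096,-0.001,0,0,0],[0.01,-0.096,0,0,0,0],[0.01,-0.096,0,0,0,0],[0.01,-0.096,0,0,0,0]])

```text
t: 13.7
tcp_pos: [0.5744, 0.1232, 0.0395]
eef_rot: [1.0, 0.008, -0.001, 0.003]
force: [0.8, -2.2, 1.1]
gripper_width: 0.204
```

```bash
python3 - <<'E'
from h import *
where()
plan([(-54,104,15.5,0,20),(52,104,15.5,0,20)])
E
```

```text
t 13.70 tcp [0.5744 0.1232 0.0395] rot [ 1.0e+00  8.0e-03 -9.0e-04  2.6e-03] F [ 0.8 -2.2  1.1] g 0.204
board xy [-63.7  45.7] tipz 14.5 yawb -0.011 tilt [-0.002 -0.005]
9
[[0.015,-0.097,-0.002,0.02,0.007,-0.042],[0.015,-0.098,-0.002,0.02,0.008,-0.042],[0.016,-0.097,-0.002,0.02,0.007,-0.041],[0.088,0.0,0.0,0.0,0.0,0.0],[0.089,0.0,0.0,0.0,0.0,0.0],[0.088,0.0,0.0,0.0,0.0,0.0],[0.088,0.0,0.0,0.0,0.0,0.0],[0.089,0.0,0.0,0.0,0.0,0.0],[0.088,0.0,0.0,0.0,0.0,0.0]]
```

Call:
apply_moves(moves=[[0.015,-0.098,-0.003,0.02,0.01,-0.04],[0.015,-0.098,-0.003,0.02,0.01,-0.04],[0.015,-0.098,-0.003,0.02,0.01,-0.04],[0,0,0,0,0,0]])

```text
t: 14.1
tcp_pos: [0.5816, 0.1861, 0.0395]
eef_rot: [1.0, 0.014, -0.001, 0.0]
force: [0.2, 3.2, 1.8]
gripper_width: 0.202
```

```bash
python3 - <<'E'
from h import *
where()
plan([(52,104,15.5,0,20)])
E
```

```text
t 14.10 tcp [0.5816 0.1861 0.0395] rot [ 9.999e-01  1.440e-02 -8.000e-04  0.000e+00] F [0.2 3.2 1.8] g 0.202
board xy [-54.8 108.4] tipz 14.5 yawb 0.002 tilt [-0.002 -0.   ]
6
[[0.089,0.004,-0.001,0.0,0.003,0.004],[0.089,0.004,-0.001,0.0,0.003,0.004],[0.089,0.003,-0.001,0.0,0.004,0.003],[0.089,0.004,-0.001,0.0,0.003,0.004],[0.089,0.004,-0.001,0.0,0.003,0.004],[0.089,0.004,-0.001,0.0,0.003,0.004]]
```

Call:
apply_moves(moves=[[0.09,0.004,-0.003,0,0.005,0],[0.09,0.004,-0.002,0,0.005,0],[0.09,0.004,-0.001,0,0.005,0],[0.09,0.004,-0.001,0,0.01,0],[0.09,0.004,0,0,0.01,0],[0,0,0,0,0,0]])

```text
t: 14.7
tcp_pos: [0.6724, 0.1812, 0.0395]
eef_rot: [1.0, 0.015, -0.002, 0.002]
force: [2.0, -0.4, 1.7]
gripper_width: 0.197
```

```bash
python3 - <<'E'
from h import *
where()
plan([(52,104,15.5,0,20)])
E
```

```text
t 14.70 tcp [0.6724 0.1812 0.0395] rot [ 0.9999  0.0147 -0.0018  0.0024] F [ 2.  -0.4  1.7] g 0.197
board xy [ 35.9 101.1] tipz 14.5 yawb 0.003 tilt [-0.004 -0.005]
1
[[0.081,-0.014,-0.005,0.054,0.043,0.03]]
```

Call:
apply_moves(moves=[[0.08,-0.014,-0.003,0.03,0.03,0],[0,0,0,0,0,0]])

```text
t: 14.9
tcp_pos: [0.6874, 0.1829, 0.0397]
eef_rot: [1.0, 0.014, -0.002, 0.002]
force: [-0.3, -0.1, -1.4]
gripper_width: 0.202
```

Call:
apply_moves(moves=[[0,0,0,0,0,0],[0,0,0,0,0,0],[0,0,0,0,0,0]], claw=42)

```text
t: 15.2
tcp_pos: [0.6847, 0.1819, 0.0392]
eef_rot: [1.0, 0.014, -0.004, 0.002]
force: [-0.2, 0.6, -0.7]
gripper_width: 0.491
```

```bash
python3 - <<'E'
from h import *
where()
plan([(50,104,110,0,30),(-110,-178,110,0,45)])
E
```

```text
t 15.20 tcp [0.6847 0.1819 0.0392] rot [ 0.9999  0.014  -0.0039  0.0023] F [-0.2  0.6 -0.7] g 0.491
board xy [ 48.2 101.4] tipz 14.2 yawb 0.001 tilt [-0.008 -0.005]
12
[[0.001,-0.003,-0.12,0.013,0.022,0.003],[0.002,-0.003,-0.12,0.013,0.023,0.003],[0.002,-0.002,-0.119,0.013,0.022,0.004],[0.002,-0.004,-0.12,0.013,0.022,0.003],[-0.1,0.176,0.0,0.0,0.0,0.0],[-0.1,0.177,0.0,0.0,0.0,0.0],[-0.1,0.176,0.0,0.0,0.0,0.0],[-0.1,0.176,0.0,0.0,0.0,0.0],[-0.1,0.177,0.0,0.0,0.0,0.0],[-0.1,0.176,0.0,0.0,0.0,0.0],[-0.1,0.176,0.0,0.0,0.0,0.0],[-0.1,0.176,0.0,0.0,0.0,0.0]]
```

Call:
apply_moves(moves=[[0,0,-0.1,0,0,0],[0,0,-0.13,0.01,0.02,0],[0,0,-0.13,0.01,0.02,0],[0,0,-0.13,0.01,0.02,0],[-0.1,0.18,0,0,0,0],[-0.1,0.18,0,0,0,0],[-0.1,0.18,0,0,0,0],[-0.1,0.18,0,0,0,0],[-0.1,0.18,0,0,0,0],[-0.1,0.18,0,0,0,0],[-0.1,0.18,0,0,0,0],[-0.1,0.18,0,0,0,0],[0,0,0,0,0,0]])

```text
t: 16.5
tcp_pos: [0.5225, -0.1177, 0.1445]
eef_rot: [1.0, 0.018, -0.001, 0.003]
force: [-0.5, 1.0, -0.5]
gripper_width: 0.491
```

```bash
python3 - <<'E'
from h import *
where()
im=grab_frame('top'); cv2.imwrite('pics/t3.png',cv2.resize(im[60:240,165:365,::-1],None,fx=3,fy=3,interpolation=cv2.INTER_CUBIC))
from fit import fit
c=cal('top'); im=im.copy()
print(fit(im,c,'L',(50,-74,0.)),fit(im,c,'R',(50,74,0.)))
print('peg right',w2p(c,[*b2w(-50,-178),.044]))
E
```

```text
t 16.50 tcp [ 0.5225 -0.1177  0.1445] rot [ 9.998e-01  1.810e-02 -7.000e-04  2.900e-03] F [-0.5  1.  -0.5] g 0.491
board xy [-122.  -193.7] tipz 119.5 yawb 0.009 tilt [-0.001 -0.006]
(array([ 5.3336e+01, -7.1231e+01,  5.0000e-03]), np.float64(0.35)) (array([5.0786e+01, 7.1416e+01, 9.0000e-03]), np.float64(0.396))
peg right [310.80932818 165.33853971]
```

View pics/t3.png

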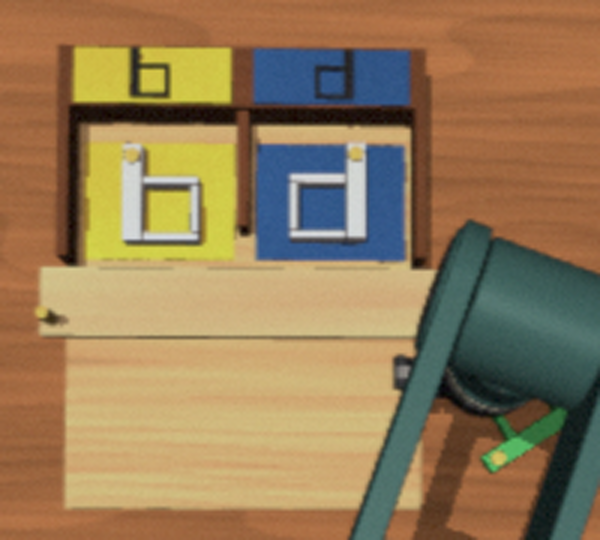

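```bash
python3 - <<'E'
from h import *
plan([(-92,-184,80,0,25),(-92,-184,42,0,20)])
E
```

```text
4
[[0.073,-0.019,0.099,0.022,0.002,0.061],[0.072,-0.019,0.099,0.023,0.001,0.062],[0.0,0.0,0.095,0.0,0.0,0.0],[0.0,0.0,0.095,0.0,0.0,0.0]]
```

Call:
apply_moves(moves=[[0.06,-0.019,0.099,0.02,0,0.06],[0.06,-0.019,0.099,0.02,0,0.06],[0,0,0.08,0,0,0],[0,0,0.08,0,0,0],[0,0,0,0,0,0]], claw=0)

```text
t: 17.05
tcp_pos: [0.5504, -0.1017, 0.0732]
eef_rot: [1.0, 0.015, 0.003, -0.001]
force: [0.1, 0.2, 0.3]
gripper_width: -0.001
```

```bash
python3 - <<'E'
from h import *
where()
W=[(-92,-184,44,0)]
for f in [0,10,20,30,40,50,60,70,78,84]:
    q=np.radians(f); W.append((-56*np.cos(q)+30*np.sin(q)-11,-184,14+56*np.sin(q)+30*np.cos(q),0,12))
for w in W: print(np.round(w,1))
plan(W[1:5])
E
```

```text
t 17.05 tcp [ 0.5504 -0.1017  0.0732] rot [ 9.999e-01  1.530e-02  3.100e-03 -9.000e-04] F [0.1 0.2 0.3] g -0.001
board xy [ -93.7 -178.5] tipz 48.2 yawb 0.004 tilt [0.006 0.002]
[ -92 -184   44    0]
[ -67. -184.   44.    0.   12.]
[ -60.9 -184.    53.3    0.    12. ]
[ -53.4 -184.    61.3    0.    12. ]
[ -44.5 -184.    68.     0.    12. ]
[ -34.6 -184.    73.     0.    12. ]
[ -24.  -184.    76.2    0.    12. ]
[ -13.  -184.    77.5    0.    12. ]
[  -2.  -184.    76.9    0.    12. ]
[   6.7 -184.    75.     0.    12. ]
[  13.  -184.    72.8    0.    12. ]
6
[[0.044,0.009,0.007,-0.006,-0.024,0.014],[0.045,0.01,0.007,-0.006,-0.024,0.015],[0.044,0.009,0.008,-0.007,-0.023,0.014],[0.031,0.0,-0.047,0.0,0.0,0.0],[0.038,0.0,-0.04,0.0,0.0,0.0],[0.044,0.0,-0.033,0.0,0.0,0.0]]
```

Call:
apply_moves(moves=[[0.044,0.009,0.012,0,-0.024,0.014],[0.045,0.01,0.012,0,-0.024,0.015],[0.044,0.009,0.01,0,-0.023,0.014],[0.031,0,-0.03,0,0,0]])

```text
t: 17.45
tcp_pos: [0.5807, -0.1039, 0.0734]
eef_rot: [1.0, 0.015, -0.008, -0.002]
force: [-9.5, -0.1, 3.1]
gripper_width: -0.001
```

```bash
python3 - <<'E'
from h import *
where()
W=[]
for f in [20,30,40]:
    q=np.radians(f); W.append((-56*np.cos(q)+30*np.sin(q)-11,-184,14+56*np.sin(q)+30*np.cos(q),0,12))
plan(W)
E
```

```text
t 17.45 tcp [ 0.5807 -0.1039  0.0734] rot [ 0.9999  0.015  -0.0079 -0.0017] F [-9.5 -0.1  3.1] g -0.001
board xy [ -63.4 -181.5] tipz 48.4 yawb 0.003 tilt [-0.016  0.003]
4
[[0.025,0.006,-0.033,-0.021,0.09,0.018],[0.024,0.006,-0.032,-0.021,0.091,0.018],[0.045,0.0,-0.034,0.0,0.0,0.0],[0.049,0.0,-0.025,0.0,0.0,0.0]]
```

Call:
apply_moves(moves=[[0.03,0.006,-0.03,0,0.09,0.018],[0.03,0.006,-0.03,0,0.09,0.018],[0.045,0,-0.03,0,0.03,0]])

```text
t: 17.75
tcp_pos: [0.5992, -0.1043, 0.0911]
eef_rot: [1.0, 0.014, -0.006, -0.004]
force: [-5.3, -0.7, 1.5]
gripper_width: 0.003
```

```bash
python3 - <<'E'
from h import *
where()
W=[]
for f in [40,50]:
    q=np.radians(f); W.append((-56*np.cos(q)+30*np.sin(q)-11,-184,14+56*np.sin(q)+30*np.cos(q),0,12))
plan(W)
im=grab_frame('scene'); cv2.imwrite('pics/s4.png',cv2.resize(im[130:400,100:400,::-1],None,fx=2,fy=2))
E
```

```text
t 17.75 tcp [ 0.5992 -0.1043  0.0911] rot [ 0.9999  0.0136 -0.0062 -0.0042] F [-5.3 -0.7  1.5] g 0.003
board xy [ -45.  -182.3] tipz 66.1 yawb 0.000 tilt [-0.012  0.008]
3
[[0.026,0.004,-0.017,-0.049,0.07,0.002],[0.026,0.004,-0.018,-0.049,0.07,0.001],[0.053,0.0,-0.016,0.0,0.0,0.0]]
```

View pics/s4.png

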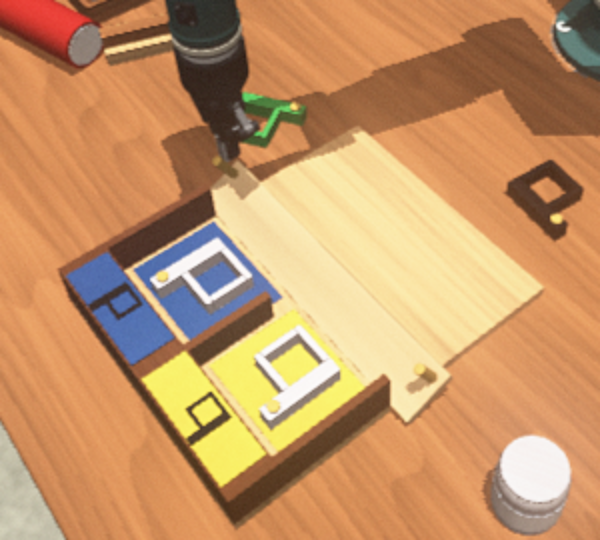

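Flap is lifting; keep following the arc.

Call:
apply_moves(moves=[[0.035,0.004,-0.017,-0.04,0.07,0],[0.035,0.004,-0.016,-0.04,0.07,0],[0.053,0,-0.012,0,0.03,0]])

```text
t: 18.1
tcp_pos: [0.6279, -0.1052, 0.1031]
eef_rot: [1.0, 0.014, 0.004, -0.001]
force: [-2.9, -0.7, 0.3]
gripper_width: 0.0
```

```bash
python3 - <<'E'
from h import *
where()
W=[]
for f in [60,70,78]:
    q=np.radians(f); W.append((-56*np.cos(q)+30*np.sin(q)-11,-184,14+56*np.sin(q)+30*np.cos(q),0,12))
plan(W)
E
```

```text
t 18.10 tcp [ 0.6279 -0.1052  0.1031] rot [ 9.999e-01  1.360e-02  4.100e-03 -5.000e-04] F [-2.9 -0.7  0.3] g 0.000
board xy [ -16.2 -184. ] tipz 78.1 yawb 0.000 tilt [0.008 0.001]
3
[[0.016,0.0,0.003,-0.011,-0.095,0.005],[0.055,0.0,0.003,0.0,0.0,0.0],[0.044,0.0,0.01,0.0,0.0,0.0]]
```

Call:
apply_moves(moves=[[0.03,0,0.004,0,-0.03,0],[0.045,0,0.012,0,0,0],[0.044,0,0.018,0,0,0]])

```text
t: 18.4
tcp_pos: [0.6567, -0.1049, 0.1]
eef_rot: [1.0, 0.014, 0.007, 0.0]
force: [-1.4, 1.6, 3.1]
gripper_width: 0.004
```

```bash
python3 - <<'E'
from h import *
where()
im=grab_frame('scene'); cv2.imwrite('pics/s5.png',cv2.resize(im[130:400,100:400,::-1],None,fx=2,fy=2))
E
```

```text
t 18.40 tcp [ 0.6567 -0.1049  0.1   ] rot [9.999e-01 1.360e-02 7.200e-03 3.000e-04] F [-1.4  1.6  3.1] g 0.004
board xy [  12.5 -184.5] tipz 75.0 yawb 0.000 tilt [ 0.014 -0.   ]
```

View pics/s5.png

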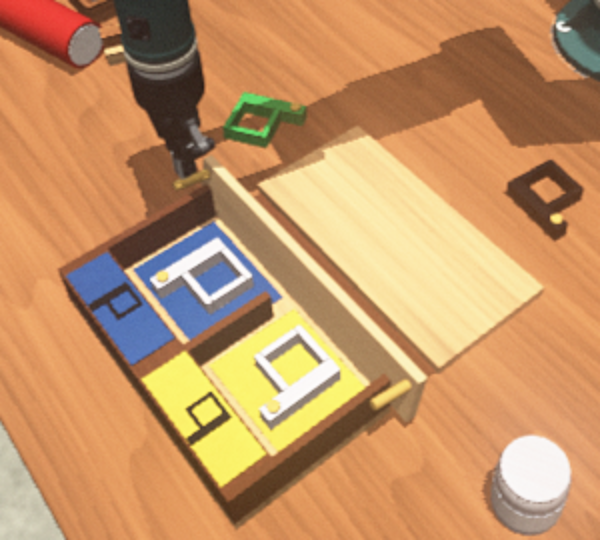

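Call:
apply_moves(moves=[[0.025,0,0.01,0,-0.05,0],[0.005,0,0.016,0,-0.03,0],[-0.003,0,0.012,0,-0.02,0],[-0.003,0,0.01,0,0,0]])

```text
t: 18.85
tcp_pos: [0.6691, -0.1046, 0.0946]
eef_rot: [1.0, 0.014, 0.01, 0.001]
force: [-5.4, 1.3, 11.1]
gripper_width: 0.003
```

```bash
python3 - <<'E'
from h import *
where()
E
```

```text
t 18.85 tcp [ 0.6691 -0.1046  0.0946] rot [0.9998 0.014  0.0104 0.001 ] F [-5.4  1.3 11.1] g 0.003
board xy [  24.9 -184.5] tipz 69.6 yawb 0.001 tilt [ 0.021 -0.002]
```

Call:
apply_moves(moves=[[0,0,-0.1,0,0,0],[0,0,-0.2,0,0,0],[0,0,-0.2,0,0,0],[-0.15,0.1,-0.1,0,0,0],[-0.2,0.1,0,0,0,0],[-0.2,0.1,0,0,0,0],[-0.2,0,0,0,0,0],[-0.2,0,0,0,0,0],[0,0,0,0,0,0]])

```text
t: 19.75
tcp_pos: [0.4713, -0.1728, 0.204]
eef_rot: [1.0, 0.014, 0.003, 0.001]
force: [-0.8, 0.5, 0.1]
gripper_width: 0.002
```

```bash
python3 - <<'E'
from h import *
where()
im=grab_frame('top'); cv2.imwrite('pics/t4.png',cv2.resize(im[65:165,165:325,::-1],None,fx=5,fy=5,interpolation=cv2.INTER_CUBIC))
c=cal('top')
from fit import fit
print(fit(im.copy(),c,'L',(50,-74,0.)),fit(im.copy(),c,'R',(50,74,0.)))
im=grab_frame('scene'); cv2.imwrite('pics/s6.png',im[:,:,::-1])
E
```

```text
t 19.75 tcp [ 0.4713 -0.1728  0.204 ] rot [0.9999 0.0141 0.0032 0.0014] F [-0.8  0.5  0.1] g 0.002
board xy [-174.6 -247.4] tipz 179.0 yawb 0.001 tilt [ 0.006 -0.003]
(array([ 5.3368e+01, -7.1234e+01,  5.0000e-03]), np.float64(0.421)) (array([5.0553e+01, 7.1198e+01, 1.0000e-03]), np.float64(0.4))
```

View pics/t4.png

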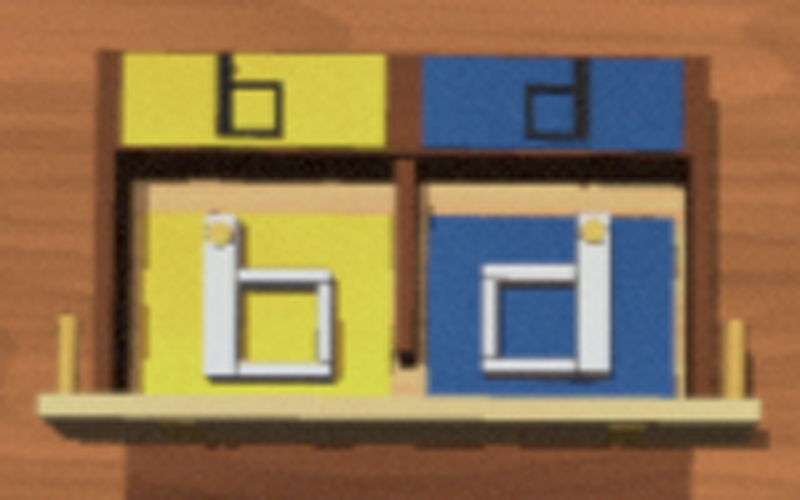

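View pics/s6.png

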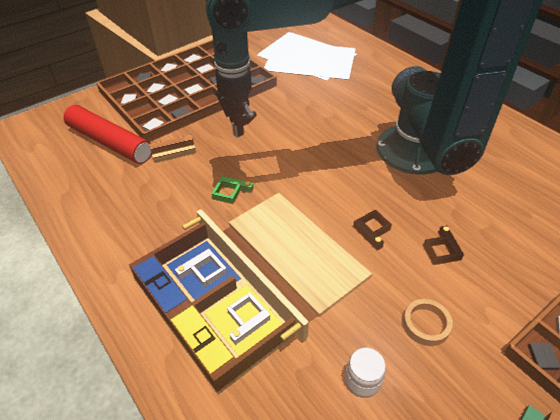

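```bash
python3 -c "
from workcell import r
print(r.finish_job())"
```

```text
the job is handed in; nothing more can be done
None
```

The job is handed in at about 20 s of the 67 s. The hand-in reports no verdict.

**What I did:**
- I pulled the flap down flat from inside and pressed it to board level.
- I gripped each stop lightly by its bar and slid it along the board. The left-hand stop crossed over to the blue bay on the right, and the right-hand stop went to the yellow bay on the left.
- I pushed the flap shut by its right peg and backed the arm away.

**Last checks:**
- **Stops:** the last top picture puts the left-hand stop at board (53, -71) mm and the right-hand one at (51, 71) mm. Both are within 15 mm of their bay's middle in x and y, and both look flat. The outline fit was only moderate (mismatch about 0.4).
- **Flap:** its edge is within about 1 mm of its starting position in the picture, roughly 0.02 rad. The tool had met firm resistance, about 11 N, when I pressed the peg down.
- **Robot:** the arm stands clear, with the tool force near zero.
- **Bystanders:** by eye in the final scene picture, the tape roll, the tin and the look-alike stops are where they were. I did not measure them, and I never identified the stacked spacers separately.

**Trouble on the way:** the tool crept up about 4 mm and forward while holding still on the first grip. I opened, lowered and gripped the left-hand stop again.

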